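# Shut the tagged line in the covered valve box

### The job

The line whose valve handle carries the round tag has to be shut off. With the fingertips push the valve box's sliding cover all the way back (away from the robot), push the tagged handle a quarter turn clockwise to its stop so that it lies crosswise to its line, then push the cover home again so that the handles are guarded. Only push, never pinch the bar or the handle between the fingers; leave the two plain handles as they are set, and do not disturb the things standing round the box.

Things in the scene. Friction and masses are not known exactly. Their poses are not given: they have to be found in the camera images.
- valve_box: Grey metal box fixed to the bench, 230 (x) x 280 (y) x 74 mm high, turned up to 0.25 rad. Origin: centre of its underside, on the bench; x from front (three brass hose barbs, robot side) to back, y left, z up. Front: open bay (x -111 to -1, y -135 to 135 mm, floor 11 mm high) with three valves 72 mm apart. Back: deck 62 mm high. Side rails with lips reaching 8 mm inwards guide a cover over the bay.
- cover (a joint): Aluminium sliding cover, 112 (x) x 268 (y) x 4 mm, top face 68 mm above the bench. 0 m = home, bay shut; 0.105 m = pushed fully back along the box's +x, on the deck, bay open. Starts within 20 mm of home. Needs about 3 N and stays where it is left.
- cover_bar (a point): Middle of the top of the black finger bar on the cover, moving with it: 120 mm long along the box's y, 14 mm thick along x, top 86 mm above the bench, 18 mm above the cover (its foot is 30 mm wide, 3 mm high). Axes as the box's. 58 mm in front of the box's origin when the cover is home. It can be pushed from either long side.
- tagged_handle_end (a point): Centre of the tag, at the free end of the tagged handle: 45 mm from the pivot, 49 mm above the bench. The handle is a black lever 12 mm wide, 45 to 53 mm above the bench, reaching 52 mm from its pivot; on its end lies a flat round aluminium tag 24 mm across (53 to 55 mm above the bench). The only handle with a tag. x axis: along the lever from this end to the pivot.
- tagged_handle (a joint): Tagged handle, turning about a vertical pivot. 0 = open, the lever points to the front of the box (its -x) in line with its pipe; grows clockwise seen from above; pi/2 = shut, at its stop, the lever points to the box's left (+y). Starts at 0 to 0.3. Takes about 2.5 N at the tag and stays where it is left.
- tagged_handle_pivot (a point): Point on the tagged handle's pivot axis, 49 mm above the bench; axes as the box's. It is in any of the three valve places, 35 mm in front of the box's origin. Below the levers brass valves and pipes reach up to 42 mm at the pivot, 34 mm along the front half of the pipe, within 14 mm of the pipe's line. The hub is 20 mm wide, up to 57 mm high.
- plain_handle_1_end (a point): Free end of one plain handle (45 mm from its pivot, 49 mm above the bench): the same lever, turning the same way, without a tag, turned 0 to 0.2 rad from in line; to be left as it is.
- plain_handle_2_end (a point): Free end of the other plain handle, the same; to be left as it is.
- sample_3: Small white sample bottle with a red cap, 36x36x70 mm, loose, right of the box; origin under its centre.
- filter_0: White inline filter disc, 48x48x46 mm, loose, right of the box; origin under its centre.
- syringe: Syringe lying left of the box, 165x32x32 mm, loose; origin under its centre.
- marker_0: Felt marker lying left of the box, 130x16x18 mm, loose; origin under its centre.
- spare_cap: Grey screw cap, 64x64x24 mm, loose, left of the box; origin under its centre.
- timer: White bench timer standing at the left, 66x18x66 mm, loose; origin under its centre.

How it is judged:
On the way, in this order (a step that is already met when the one before it is completed fails the run):
1. the cover is slid back off the valves (at least 95 of 105 mm) (value of joint cover above 0.095 m), for 0.1 s.
2. the tagged handle is pushed shut (within 0.1 rad of its stop) while the cover is open (value of joint tagged_handle above 1.47 rad and value of joint cover above 0.07 m), for 0.2 s.
3. the cover is home again (value of joint cover below 0.008 m and value of joint tagged_handle above 1.47 rad), for 0.2 s.
At the end, for the whole second after the job is handed in: The tagged handle stands within 0.1 rad of its shut stop, the cover is within 8 mm of home, the ends of the plain handles are within 6 mm of where they were and the loose things within 20 mm (all of step 3 and distance of each of plain_handle_1_end, plain_handle_2_end from where it was at the start of the episode below 0.006 m and distance of each of sample_3, filter_0, syringe, marker_0, spare_cap, timer from where it was at the start of the episode below 0.02 m); the robot touches nothing.
It fails at once if a plain handle is turned (its end moves more than 6 mm) (distance of any of plain_handle_1_end, plain_handle_2_end from where it was at the start of the episode above 0.006 m).
It fails at once if a thing standing round the box is shoved, lifted or knocked over (20 mm or 0.5 rad) (distance of any of sample_3, filter_0, syringe, marker_0, spare_cap, timer from where it was at the start of the episode above 0.02 m or angle between any of sample_3, filter_0, timer's own z axis and vertical above 0.5 rad).
It fails at once if the cover's bar is pinched (taken between the fingers) (x of the grasp point in the frame of cover_bar between -0.007 and 0.007 m and y of the grasp point in the frame of cover_bar between -0.065 and 0.065 m and z of the grasp point in the frame of cover_bar between -0.03 and 0.016 m and contact force between the fingers and valve_box above 1 N).
It fails at once if the tagged handle is pinched (taken between the fingers) (x of the grasp point in the frame of tagged_handle_end between -0.012 and 0.04 m and y of the grasp point in the frame of tagged_handle_end between -0.006 and 0.006 m and z of the grasp point in the frame of tagged_handle_end between -0.03 and 0.021 m and contact force between the fingers and tagged_valve above 1 N).
It also fails if it takes over 51 s, if anything falls off the work surface, if the arm or the gripper's body presses on something with over 40 N, if the wrist force passes 120 N, or if a joint passes its speed limit or range.

### The arm

A 6-joint arm with a two-finger parallel gripper is mounted at the origin on a cart in front of the work surface, level with it; the furniture and walls round the work are solid. World frame = base frame: x ahead of the robot, y to its left, z up, the work surface at z = 0. Lengths are in m, angles in rad, forces in N, time in s.
With the tool pointing down it reaches from about 0.35 to 0.85 m from the base axis. Payload 8.1 kg.
Tool frame: the origin (TCP) lies on the centre line of the jaws, within the pads' length; the fingertips stand robot.finger_overhang ahead of it and the grasp point (between the pads) lies 5 mm behind it (robot.finger_overhang is the distance from the TCP to the fingertips, in m); z points along the fingers, y is the direction in which the jaws open and shut (so a half turn about z gives the same grasp; the last joint's range is limited). The gripper opens to 93 mm and grips with 3 to 60 N. Pads are 15 mm wide; open, the fingers measure 128 mm over their backs; the gripper's body (75 mm by 188 mm) begins 65 mm behind the grasp point.
Start: joints at [1.045, 0.13, 1.488, -0, 1.523, -0.085], TCP at [0.256, 0.543, 0.233] pointing down, gripper open.
Joint ranges: [-2.96, 2.96], [-0.89, 2.26], [0.02, 2.5], [-1.34, 4.48], [0, 2.73], [-2.66, 2.66]. Speed limits (rad/s): [2.39, 2.39, 2.79, 3.14, 3.14, 3.14].

### API

Orientations are given as a rotation vector (axis times angle).
In Python, from plant import robot gives the robot as it stands. The module is installed in compiled form; this text tells all that it offers.
- The arm moves only by the tool carry_out, never from a script. Its argument "commands" is a list that holds one entry, the list of rows, each a list of 4 numbers: the shift along the tool's x, y, z in cm, then the turn about the tool's z in degrees. In form: [[[tx, ty, tz, roll], ...]]. A call has 1 to 20 rows; each row shifts and turns the commanded pose from where the row before left it, along the tool's axes as they then stand; what a row does not reach is not made up. A row lasts 1/12 s, in which the tool goes at most 41.7 mm and 7.16 degrees, less where a joint would pass 70% of its speed; a pose out of reach is approached as far as the arm can. A call is refused whole if a number of a shift passes 4.17 or a number of a turn 7.16, either way. A call with a gripper value outside its range is refused whole. "claw" is the finger opening in cm, from 0 to 9.3, set as the call begins (left out, the last holds). The fingers move at their own pace and stop on an object; "grip_force" is the grip in N (left out, the last holds). Time passes only in rows, so rows that do not move let the fingers close. It gives the time, the measured TCP pose, the force and the opening at its end, in the units of the state.
- robot.read_state(): the state, without advancing time (a new reading comes with each control period).
- robot.read_camera(name): name is "scene" or "top" or "wrist"; returns the picture (480x640x3 uint8, red, green, blue); there is no depth.
- robot.camera_params(name): a dict with "mtx" (3x3 intrinsics, pixels), "dist_coeffs" ([k1, k2, p1, p2, k3] as OpenCV has them; the pictures are not rectified), "R" (3x3) and "t" (3): a world point X has camera coordinates R X + t. Camera axes: x right, y down, z forward; pixel columns grow to the right and rows downward; lengths in m; the calibration is good to about 2 mm. A picture is of the moment at which its call begins: read the wrist's pose just before it. camera_params takes no time and is no camera call; for the wrist camera it gives the pose at the moment of the call.
- robot.close_job(): hands the job in, once; it reports no verdict.
The state is a dict: "t": time; "q": joint angles; "dq": joint speeds; "joint_torque": joint torques, N m; "tool_pos": TCP position; "orientation": TCP orientation; "force": force on the tool from outside, world axes, zero at the start; "wrist_torque": the same for the moment, N m; "opening": finger opening in m.
Only numpy, scipy, OpenCV 4.12 (cv2) and the standard library are available. Lean on these libraries where they do the work, as an engineer would, in place of code of your own. Each camera call takes 0.05 s, during which the arm holds its last target.

## Working session

There is one attempt and no reset: what is moved stays moved. The work goes in short steps, Python scripts to look and compute and a tool call to move; the robot and the scene stay as the last step left them, time stands still between calls to the robot, and variables do not carry over. Pictures are saved under pics/ and viewed, and the job is handed in when it is done.

Besides the shell and the picture viewer there is one more tool, called as name(argument=value, ...), one argument or row to a line, values as JSON. carry_out: Moves the arm, as the interface text tells. Its arguments: {"type":"object","properties":{"commands":{"type":"array","items":{"type":"array","items":{"type":"array","items":{"type":"number"}}}},"claw":{"type":"number"},"grip_force":{"type":"number"}},"required":["commands"]}

```bash
mkdir -p pics; cat > h.py <<'E'
import numpy as np, cv2
from plant import robot
def snap(n,f):
    im=robot.read_camera(n); cv2.imwrite('pics/'+f,im[:,:,::-1]); return im
def ray(n,uv,z,P=None):
    p=P or robot.camera_params(n)
    R=np.array(p['R']);t=np.array(p['t'])
    u=cv2.undistortPoints(np.array(uv,float).reshape(-1,1,2),np.array(p['mtx']),np.array(p['dist_coeffs'])).reshape(-1,2)
    d=np.c_[u,np.ones(len(u))]@R; c=-R.T@t
    return c+d*((np.broadcast_to(z,len(u))-c[2])/d[:,2])[:,None]
def proj(n,X):
    p=robot.camera_params(n)
    return cv2.projectPoints(np.array(X,float).reshape(-1,1,3),cv2.Rodrigues(np.array(p['R']))[0],np.array(p['t']),np.array(p['mtx']),np.array(p['dist_coeffs']))[0].reshape(-1,2)
E
python3 - <<'E'
from h import *
s=robot.read_state();print(s);print(robot.finger_overhang)
snap('top','top0.png');snap('scene','scene0.png')
for n in('top','scene'):
    p=robot.camera_params(n);print(n,-np.array(p['R']).T@p['t'],p['R'])
E
```

```text
{'t': 0.0, 'q': array([ 1.04457624e+00,  1.31176724e-01,  1.48926702e+00,  2.27859817e-05,
        1.52303290e+00, -8.54316202e-02]), 'dq': array([ 0.00052661,  0.00168095, -0.00067194, -0.00028305, -0.00060901,
        0.00052061]), 'joint_torque': array([ 1.72033965e-04, -5.59831023e+01, -4.91768324e+01,  7.70648383e-02,
        3.51600687e-02, -1.59709880e-04]), 'tool_pos': array([0.25570188, 0.54217367, 0.23158489]), 'orientation': array([-6.86669865e-01, -3.06502544e+00,  2.81074981e-03]), 'force': array([0.69460671, 0.11032634, 0.20706334]), 'wrist_torque': array([-0.01154984, -0.00820746, -0.04082382]), 'opening': 0.09306248039248577}
0.014
top [ 0.42592637 -0.03295597  1.02796667] [[-0.03010738 -0.99937492 -0.01852874]
 [-0.99427615  0.0318446  -0.10198459]
 [ 0.10251088  0.01535219 -0.99461341]]
scene [-0.06734313 -0.81768056  0.94587978] [[ 0.82149245 -0.57021843 -0.00104476]
 [-0.38153231 -0.54829589 -0.74418057]
 [ 0.42377264  0.61173733 -0.66797769]]
```

View pics/top0.png

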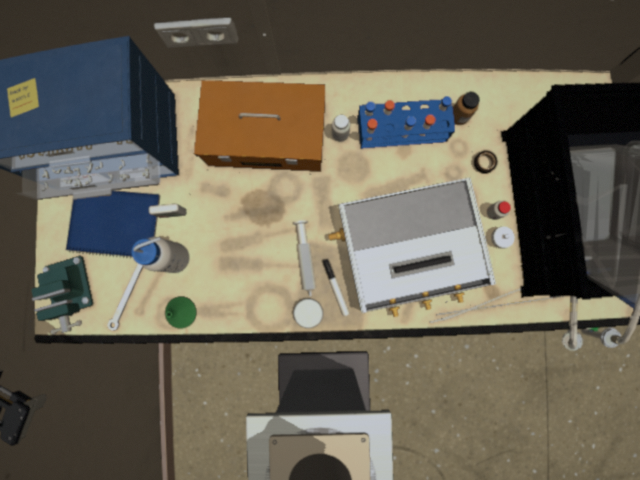

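View pics/scene0.png

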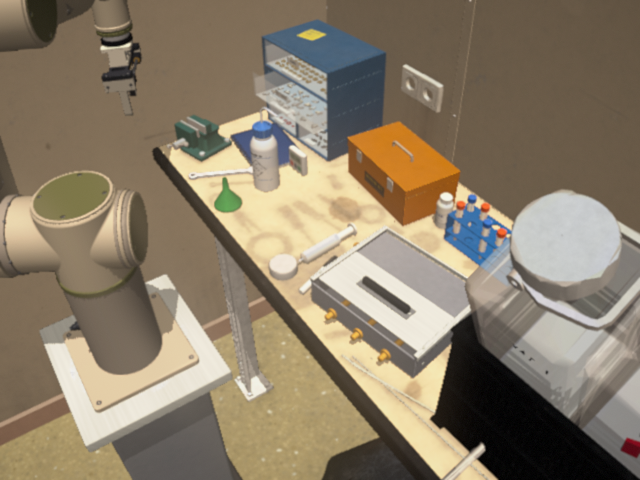

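```bash
python3 - <<'E'
from h import *
im=cv2.imread('pics/top0.png')
c=im[165:325,320:520]; cv2.imwrite('pics/crop0.png',cv2.resize(c,(800,640),interpolation=cv2.INTER_CUBIC)[:600])
m=(im[:,:,:].max(2)<70).astype(np.uint8); m[:, :380]=0;m[:,465:]=0;m[:240]=0;m[290:]=0
n,l,st,ce=cv2.connectedComponentsWithStats(m)
for i in range(1,n):
  if st[i,4]>100:
    pts=np.argwhere(l==i)[:,::-1].astype(np.float32); r=cv2.minAreaRect(pts);print(r,ce[i])
    W=ray('top',cv2.boxPoints(r),0.086);print(W, W.mean(0))
E
```

```text
((421.9414367675781, 263.726806640625), (6.285872459411621, 57.27129364013672), 77.90524291992188) [422.05932203 263.72881356]
[[ 0.46450333 -0.16520368  0.086     ]
 [ 0.48502322 -0.28100999  0.086     ]
 [ 0.47240744 -0.28302867  0.086     ]
 [ 0.45199478 -0.16733135  0.086     ]] [ 0.46848219 -0.22414342  0.086     ]
```

View pics/crop0.png

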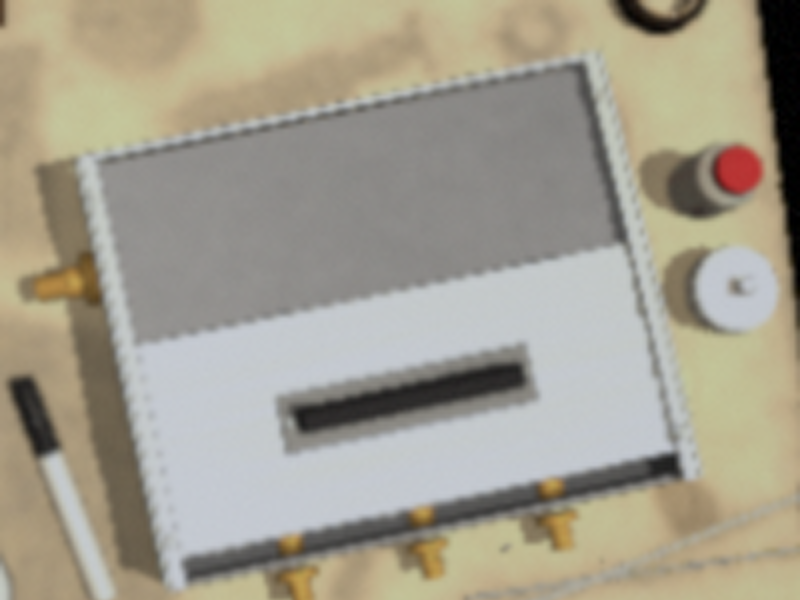

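```bash
python3 - <<'E'
from h import *
W=ray('top',[(340,204.5),(469.5,178.7),(494.2,284),(363,312)],0.074);print(W,W.mean(0))
y=(W[0]-W[1]+W[3]-W[2]);print(np.arctan2(-y[0],y[1]),np.linalg.norm(y)/2,np.linalg.norm(W[0]-W[3]),np.linalg.norm(W[1]-W[2]))
x=(W[0]-W[3]+W[1]-W[2]);print(np.arctan2(x[1],x[0]))
c=W.mean(0);B=np.array([.46848,-.22414]);d=B-c[:2];a=.175
print('bar in box',d@[np.cos(a),np.sin(a)],d@[-np.sin(a),np.cos(a)])
E
```

```text
[[ 0.59747146 -0.06214426  0.074     ]
 [ 0.64451662 -0.33747962  0.074     ]
 [ 0.42185367 -0.37536108  0.074     ]
 [ 0.37481187 -0.10134114  0.074     ]] [ 0.5096634  -0.21908152  0.074     ]
0.16962224431946085 0.2786770530721551 0.2260833717952561 0.22586233665015906
0.17138628608988787
bar in box -0.04143511300856019 0.002189150685294333
```

```bash
cat >> h.py <<'E'
C=np.array([.5097,-.2191]);YAW=.171
BX=np.array([np.cos(YAW),np.sin(YAW)]);BY=np.array([-np.sin(YAW),np.cos(YAW)])
def b2w(x,y): return C+x*BX+y*BY
def st():
    s=robot.read_state();R=cv2.Rodrigues(s['orientation'])[0];p=s['tool_pos']
    d=p[:2]-C
    print('t',round(s['t'],2),'pos',p.round(4),'box',(d@BX).round(4),(d@BY).round(4),'F',s['force'].round(1),'open',round(s['opening'],4),'q',s['q'].round(2))
    return p,R
def plan(x,y,z,yd=None):
    p,R=st();w=np.r_[b2w(x,y),z]
    print('R',R.round(3).tolist(),'tool-frame shift cm',((R.T@(w-p))*100).round(2))
    a=YAW if yd is None else yd
    for s in(0,np.pi):
        d=np.arctan2(R[1,1],R[0,1])-(a+s); print('turn about tool z deg',np.degrees((d+np.pi)%(2*np.pi)-np.pi).round(1))
E
python3 -c "
from h import *
plan(-.085,0,.16)
plan(-.085,0,.16,YAW+np.pi/2)"
```

```text
t 0.1 pos [0.2557 0.5422 0.2317] box -0.1207 0.7934 F [-0.2 -0.3  0.7] open 0.093 q [ 1.04  0.13  1.49 -0.    1.52 -0.09]
R [[-0.904, 0.427, -0.001], [0.427, 0.904, -0.001], [0.0, -0.002, -1.0]] tool-frame shift cm [-48.5  -62.89   7.27]
turn about tool z deg 54.9
turn about tool z deg -125.1
t 0.1 pos [0.2557 0.5422 0.2317] box -0.1207 0.7934 F [-0.2 -0.3  0.7] open 0.093 q [ 1.04  0.13  1.49 -0.    1.52 -0.09]
R [[-0.904, 0.427, -0.001], [0.427, 0.904, -0.001], [0.0, -0.002, -1.0]] tool-frame shift cm [-48.5  -62.89   7.27]
turn about tool z deg -35.1
turn about tool z deg 144.9
```

carry_out(
  commands=[
    [[-2.4, -3.1, 0, 0], [-2.4, -3.1, 0, 0], [-2.4, -3.1, 0, 0], [-2.4, -3.1, 0, 0], [-2.4, -3.1, 0, 0], [-2.4, -3.1, 0, 0], [-2.4, -3.1, 0, 0], [-2.4, -3.1, 0, 0], [-2.4, -3.1, 0, 0], [-2.4, -3.1, 0, 0], [-2.4, -3.1, 0, 0], [-2.4, -3.1, 0, 0], [-2.4, -3.1, 0, 0], [-2.4, -3.1, 0, 0], [-2.4, -3.1, 0, 0], [-2.4, -3.1, 0, 0], [-2.4, -3.1, 0, 0], [-2.4, -3.1, 0, 0], [-2.4, -3.1, 0, 0], [-2.4, -3.1, 0, 0]],
  ],
  claw=0,
  grip_force=20,
)

```text
t: 1.77
tool_pos: [0.4253, -0.225, 0.2322]
orientation: [-0.688, -3.065, -0.0]
force: [1.7, 0.3, 0.4]
opening: 0.0009
```

carry_out(
  commands=[
    [[0, 0, 0, 6.9], [0, 0, 0, 6.9], [0, 0, 0, 6.9], [0, 0, 0, 6.9], [0, 0, 0, 6.9], [0, 0, 0, 6.9], [0, 0, 0, 6.9], [0, 0, 0, 6.6], [0, 0, 0, 0], [0, 0, 0, 0]],
  ],
)

```text
t: 2.6
tool_pos: [0.4254, -0.2228, 0.2323]
orientation: [-2.018, -2.407, 0.0]
force: [-0.3, 0.3, -0.2]
opening: 0.0003
```

```bash
python3 -c "
from h import *
plan(-.075,0,.12)
snap('wrist','w1.png');snap('top','top1.png')"
```

```text
t 2.6 pos [ 0.4254 -0.2228  0.2323] box -0.0837 0.0107 F [-0.3  0.3 -0.2] open 0.0003 q [-0.59 -0.2   1.81 -0.    1.53 -0.76]
R [[-0.175, 0.985, -0.001], [0.985, 0.175, 0.0], [0.0, -0.0, -1.0]] tool-frame shift cm [-1.08  0.87 11.23]
turn about tool z deg 0.3
turn about tool z deg -179.7
```

View pics/w1.png

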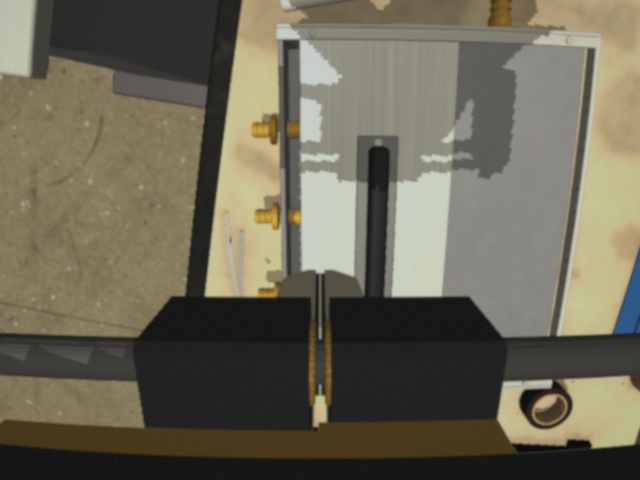

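carry_out(
  commands=[
    [[-1.0, 0.2, 3.5, 0], [0, 0, 3.5, 0], [0, 0, 3.5, 0], [0, 0, 2.0, 0], [0, 0, 1.6, 0], [0, 0, 0, 0]],
  ],
)

```text
t: 3.2
tool_pos: [0.4266, -0.2307, 0.0874]
orientation: [-2.015, -2.401, 0.001]
force: [-0.6, 0.4, -0.6]
opening: 0.0003
```

```bash
python3 -c "
from h import *
plan(-.041-.024+.105-.017,0,.09)
snap('wrist','w2.png')"
```

```text
t 3.2 pos [ 0.4266 -0.2307  0.0874] box -0.0838 0.0027 F [-0.6  0.4 -0.6] open 0.0003 q [-0.6  -0.05  1.95 -0.    1.25 -0.78]
R [[-0.173, 0.985, -0.006], [0.985, 0.173, 0.004], [0.005, -0.005, -1.0]] tool-frame shift cm [-0.31 10.68 -0.31]
turn about tool z deg 0.2
turn about tool z deg -179.8
```

View pics/w2.png

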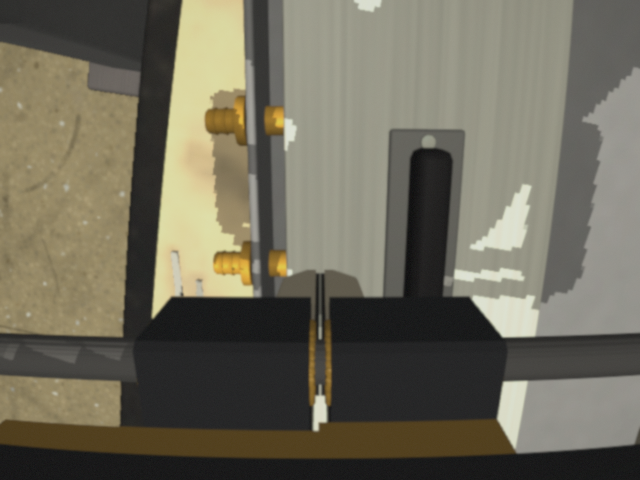

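carry_out(
  commands=[
    [[0, 0.2, -0.2, 0], [0, 0.6, 0, 0], [0, 0.6, 0, 0], [0, 0.6, 0, 0], [0, 0.6, 0, 0], [0, 0.6, 0, 0], [0, 0.6, 0, 0], [0, 0.6, 0, 0], [0, 0.6, 0, 0], [0, 0.6, 0, 0], [0, 0.6, 0, 0], [0, 0.6, 0, 0], [0, 0.6, 0, 0], [0, 0.6, 0, 0], [0, 0.6, 0, 0], [0, 0.6, 0, 0], [0, 0.6, 0, 0], [0, 0.4, 0, 0], [0, 0, 0, 0]],
  ],
)

```text
t: 4.83
tool_pos: [0.5316, -0.2152, 0.0948]
orientation: [2.021, 2.403, 0.001]
force: [-0.1, 0.4, 5.1]
opening: 0.0006
```

```bash
python3 -c "
from h import *
plan(.0225,0,.09)
snap('top','top2.png')"
```

```text
t 4.83 pos [ 0.5316 -0.2152  0.0948] box 0.0222 0.0001 F [-0.1  0.4  5.1] open 0.0006 q [-0.47  0.16  1.71 -0.    1.27 -0.65]
R [[-0.172, 0.985, 0.002], [0.985, 0.172, -0.001], [-0.001, 0.002, -1.0]] tool-frame shift cm [-0.01  0.03  0.48]
turn about tool z deg 0.1
turn about tool z deg -179.9
```

View pics/top2.png

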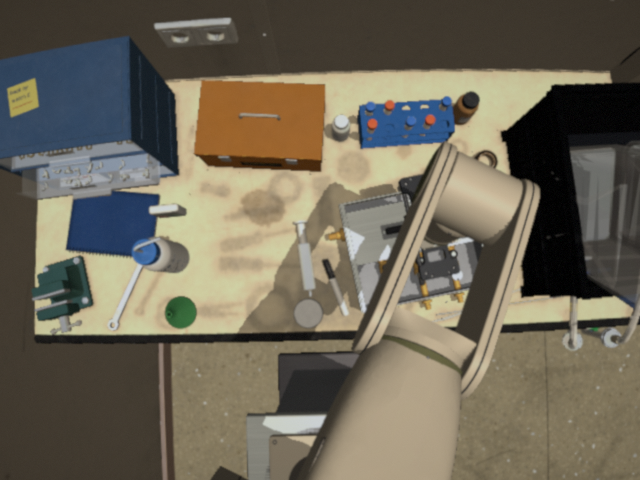

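carry_out(
  commands=[
    [[0, -2, 0, 0], [0, -3, 0, 0], [0, -3, -3, 0], [0, -1, -3, 0], [0, 0, 0, 0]],
  ],
)

```text
t: 5.3
tool_pos: [0.4424, -0.2321, 0.1587]
orientation: [2.02, 2.397, 0.001]
force: [0.7, 0.0, 1.7]
opening: 0.0003
```

```bash
python3 -c "
from h import *
st()
snap('wrist','w3.png')
a=snap('top','top3.png')
cv2.imwrite('pics/c3.png',cv2.resize(a[165:315,320:520,::-1],(800,600),interpolation=cv2.INTER_CUBIC))"
```

```text
t 5.3 pos [ 0.4424 -0.2321  0.1587] box -0.0685 -0.0013 F [0.7 0.  1.7] open 0.0003 q [-0.59 -0.1   1.86 -0.    1.38 -0.76]
```

View pics/w3.png

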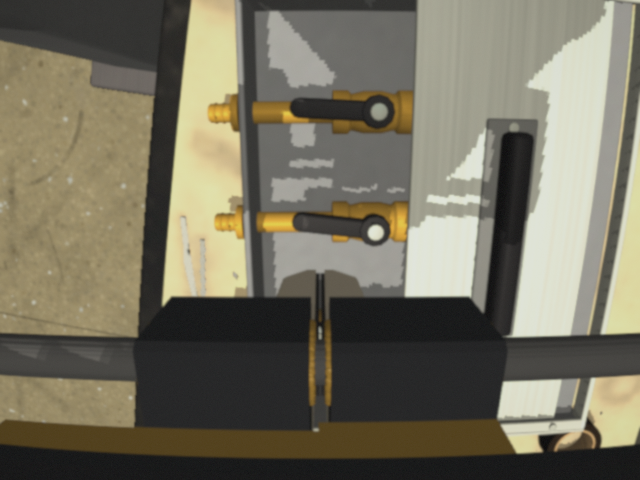

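View pics/c3.png

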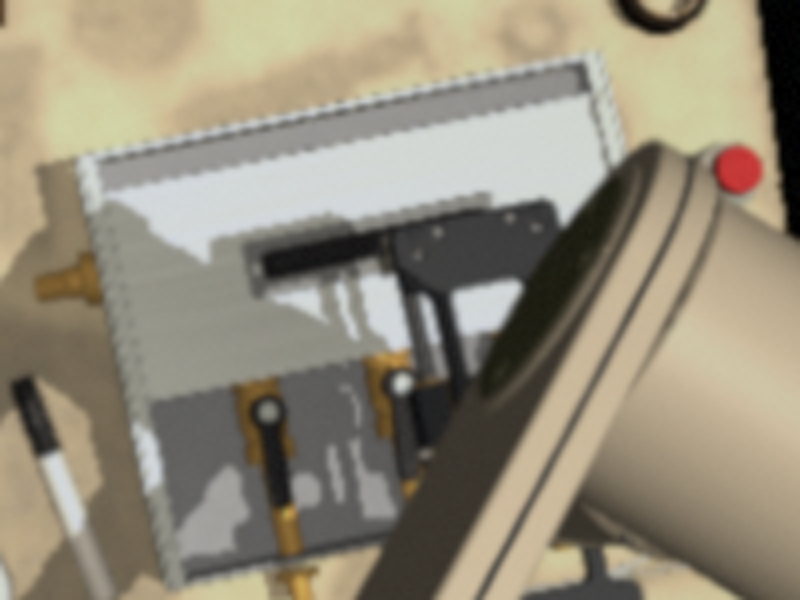

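```bash
python3 - <<'E'
from h import *
def tb(W): 
    d=W[:,:2]-C; return np.c_[d@BX,d@BY].round(4)
print('cover back edge top',tb(ray('top',[(320+105/4,165+193/4),(320+590/4,165+93/4)],.068)))
print('cover front edge',tb(ray('top',[(320+150/4,165+403/4),(320+340/4,165+362/4)],.068)))
print('bar wrist L,R edge',tb(ray('wrist',[(500,200),(532,200),(516,140)],.086)))
print('cover front wrist',tb(ray('wrist',[(416,50),(407,250)],.068)))
print('pivots wrist',tb(ray('wrist',[(379,111),(375,232)],.057)),'ends',tb(ray('wrist',[(296,106),(300,221)],.053)))
E
```

```text
cover back edge top [[ 0.0935  0.1304]
 [ 0.0945 -0.1325]]
cover front edge [[-0.0183  0.1302]
 [-0.0175  0.0294]]
bar wrist L,R edge [[0.0277 0.0278]
 [0.0455 0.0279]
 [0.0333 0.0592]]
cover front wrist [[-0.0169  0.1047]
 [-0.0168 -0.0053]]
pivots wrist [[-0.0341  0.0731]
 [-0.0343  0.0027]] ends [[-0.081   0.0758]
 [-0.0794  0.0085]]
```

carry_out(
  commands=[
    [[0, 4, 0, 0], [0, 3, 2, 0], [0, 0, 3, 0], [0, 0, 1.8, 0], [0, 0, 0, 0]],
  ],
)

```text
t: 5.82
tool_pos: [0.5119, -0.2171, 0.0834]
orientation: [-2.02, -2.405, -0.002]
force: [-0.3, 0.1, 0.7]
opening: 0.0001
```

```bash
python3 -c "
from h import *
plan(.034,0,.09)"
```

```text
t 5.82 pos [ 0.5119 -0.2171  0.0834] box 0.0025 0.0016 F [-0.3  0.1  0.7] open 0.0001 q [-0.49  0.14  1.76  0.    1.24 -0.67]
R [[-0.172, 0.985, 0.0], [0.985, 0.172, 0.001], [0.001, 0.0, -1.0]] tool-frame shift cm [-0.16  3.15 -0.66]
turn about tool z deg 0.1
turn about tool z deg -179.9
```

carry_out(
  commands=[
    [[0, 0, -0.6, 0], [0, 0.6, 0, 0], [0, 0.6, 0, 0], [0, 0.6, 0, 0], [0, 0.5, 0, 0], [0, 0.4, 0, 0], [0, 0.3, 0, 0], [0, 0.2, 0, 0], [0, 0.2, 0, 0], [0, 0, 0, 0]],
  ],
)

```text
t: 6.65
tool_pos: [0.5367, -0.2134, 0.0897]
orientation: [-2.015, -2.393, 0.017]
force: [-39.4, -5.2, 21.9]
opening: 0.0005
```

```bash
python3 -c "
from h import *
plan(.034,0,.09)"
```

```text
t 6.65 pos [ 0.5367 -0.2134  0.0897] box 0.0276 0.001 F [-39.4  -5.2  21.9] open 0.0005 q [-0.46  0.2   1.68 -0.01  1.28 -0.63]
R [[-0.17, 0.985, -0.017], [0.985, 0.17, 0.0], [0.003, -0.017, -1.0]] tool-frame shift cm [-0.1   0.64 -0.04]
turn about tool z deg 0.0
turn about tool z deg -180.0
```

carry_out(
  commands=[
    [[0, -1.5, 0, 0], [0, -2, -1, 0], [0, -2, -3, 0], [-3, -2, -3, 0], [-4, 0, -3, 0], [-4, 0, 0, 0], [0, 0, 0, 0]],
  ],
)

```text
t: 7.23
tool_pos: [0.4907, -0.3299, 0.1848]
orientation: [2.023, 2.396, -0.002]
force: [0.7, 0.0, -0.2]
opening: 0.0007
```

```bash
python3 -c "
from h import *
st()
snap('wrist','w4.png');snap('top','top4.png')"
```

```text
t 7.23 pos [ 0.4907 -0.3299  0.1848] box -0.0376 -0.1059 F [ 0.7  0.  -0.2] open 0.0007 q [-0.68  0.13  1.58 -0.    1.43 -0.85]
```

View pics/w4.png

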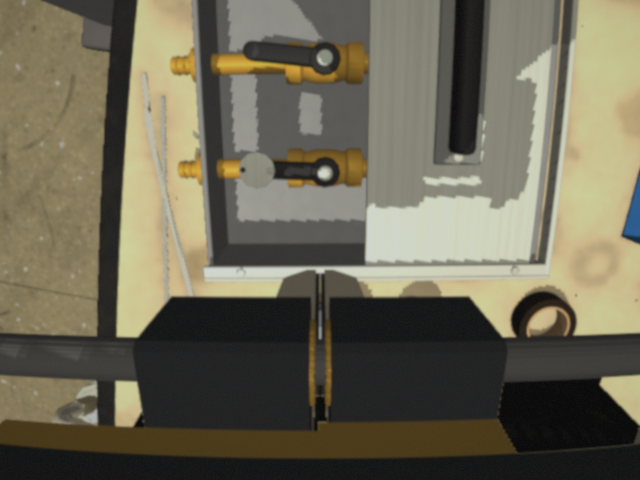

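View pics/top4.png

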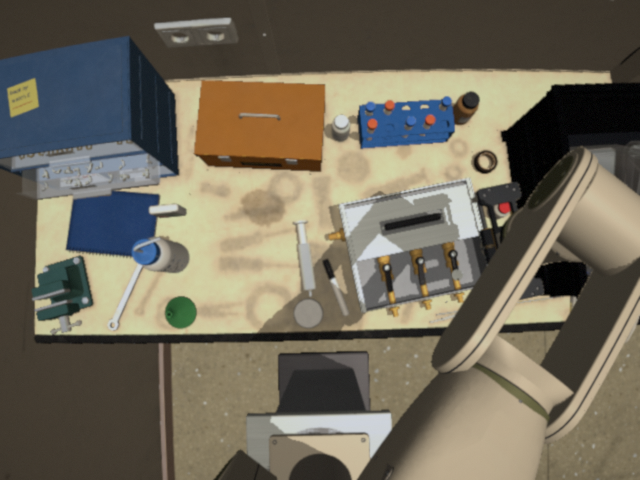

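```bash
python3 - <<'E'
from h import *
def tb(W): 
    d=W[:,:2]-C; return np.c_[d@BX,d@BY].round(4)
print('tag',tb(ray('wrist',[(257,170)],.055)),'piv',tb(ray('wrist',[(325,173),(325,58)],.057)),'mid end',tb(ray('wrist',[(250,50)],.053)))
print('cover front',tb(ray('wrist',[(369,100),(366,255)],.068)),'rail inner/outer',tb(ray('wrist',[(290,264),(290,278)],.074)))
print('floor corner',tb(ray('wrist',[(228,246)],.011)))
E
```

```text
tag [[-0.0779 -0.0635]] piv [[-0.0339 -0.0654]
 [-0.034   0.0053]] mid end [[-0.0804  0.0109]]
cover front [[-0.0078 -0.0202]
 [-0.0074 -0.1172]] rail inner/outer [[-0.0563 -0.1212]
 [-0.0565 -0.1306]]
floor corner [[-0.1093 -0.1279]]
```

carry_out(
  commands=[
    [[0.7, -3.4, 0, 0], [0, 0, 3, 0], [0, 0, 3, 0], [0, 0, 3, 0], [0, 0, 2.4, 0], [0, 0, 1, 0], [0, 0, 0, 0]],
  ],
)

```text
t: 7.92
tool_pos: [0.4531, -0.3197, 0.0554]
orientation: [-2.018, -2.401, -0.0]
force: [0.1, -0.1, 0.0]
opening: 0.0005
```

```bash
python3 -c "
from h import *
plan(-.072,-.099,.058)
snap('wrist','w5.png');a=snap('scene','s5.png')
cv2.imwrite('pics/s5c.png',cv2.resize(a[200:380,290:490,::-1],(660,594),interpolation=cv2.INTER_CUBIC))"
```

```text
t 7.92 pos [ 0.4531 -0.3197  0.0554] box -0.0729 -0.0895 F [ 0.1 -0.1  0. ] open 0.0005 q [-0.71  0.17  1.78  0.    1.2  -0.88]
R [[-0.172, 0.985, -0.004], [0.985, 0.172, 0.004], [0.004, -0.003, -1.0]] tool-frame shift cm [-0.95  0.09 -0.27]
turn about tool z deg 0.1
turn about tool z deg -179.9
```

View pics/w5.png

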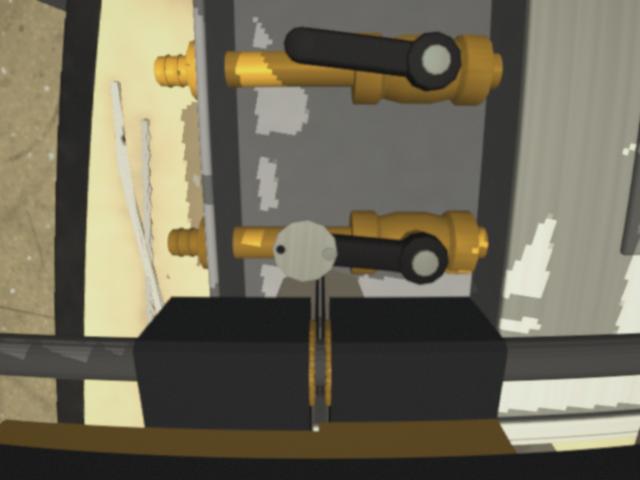

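View pics/s5c.png

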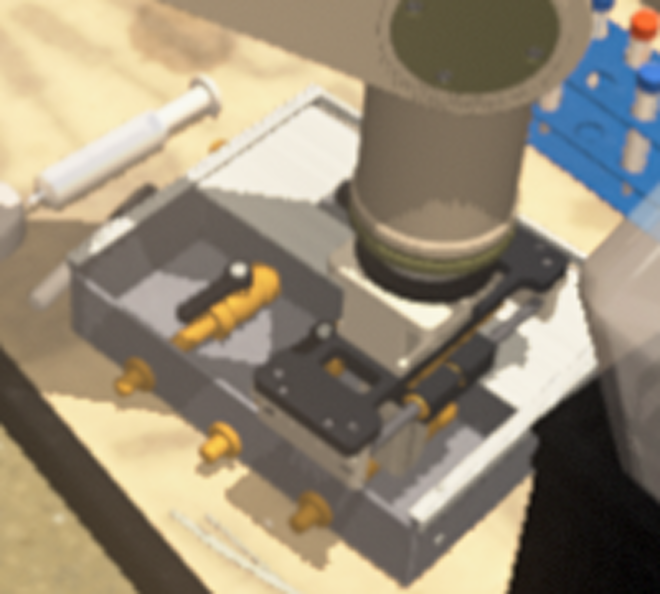

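carry_out(
  commands=[
    [[0, 0, -0.2, 0], [0.35, 0, 0, 0], [0.35, 0.1, 0, 0], [0.4, -0.1, 0, 0], [0.4, -0.1, 0, 0], [0.45, -0.15, 0, 0], [0.5, 0, 0, 0], [0.5, 0, 0, 0], [0.5, 0.15, 0, 0], [0, 0, 0, 0]],
  ],
)

```text
t: 8.85
tool_pos: [0.4493, -0.2888, 0.0617]
orientation: [2.02, 2.401, 0.001]
force: [6.0, -4.7, -0.7]
opening: 0.0004
```

```bash
python3 -c "
from h import *
plan(-.074,-.055,.058)
snap('wrist','w6.png')"
```

```text
t 8.85 pos [ 0.4493 -0.2888  0.0617] box -0.0713 -0.0584 F [ 6.  -4.7 -0.7] open 0.0004 q [-0.67  0.1   1.84  0.    1.19 -0.84]
R [[-0.171, 0.985, 0.004], [0.985, 0.171, -0.003], [-0.003, 0.003, -1.0]] tool-frame shift cm [ 0.35 -0.27  0.37]
turn about tool z deg 0.1
turn about tool z deg -179.9
```

View pics/w6.png

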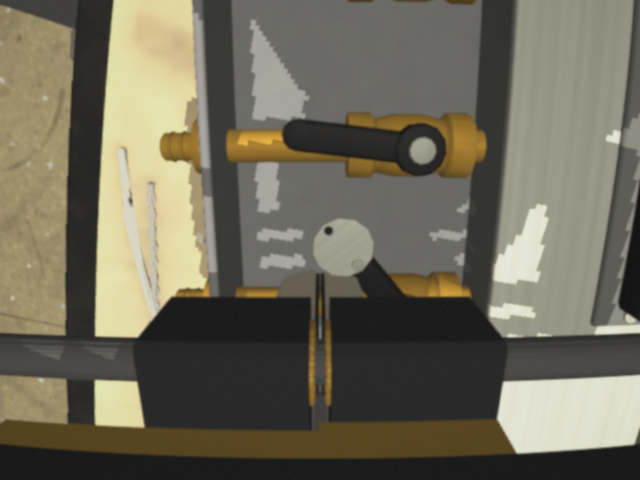

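carry_out(
  commands=[
    [[0.2, 0, 0.3, 0], [0.4, 0.25, 0, 0], [0.4, 0.3, 0, 0], [0.4, 0.35, 0, 0], [0.35, 0.4, 0, 0], [0.3, 0.4, 0, 0], [0.2, 0.5, 0, 0], [0, 0, 0, 0]],
  ],
)

```text
t: 9.57
tool_pos: [0.463, -0.2659, 0.0594]
orientation: [-2.022, -2.404, 0.013]
force: [-20.1, -14.6, 16.4]
opening: 0.0005
```

```bash
python3 -c "
from h import *
plan(-.050,-.031,.058)
snap('wrist','w7.png')"
```

```text
t 9.57 pos [ 0.463  -0.2659  0.0594] box -0.0539 -0.0381 F [-20.1 -14.6  16.4] open 0.0005 q [-0.61  0.11  1.84 -0.01  1.19 -0.78]
R [[-0.171, 0.985, -0.006], [0.985, 0.171, -0.006], [-0.005, -0.007, -1.0]] tool-frame shift cm [0.71 0.4  0.13]
turn about tool z deg 0.1
turn about tool z deg -179.9
```

View pics/w7.png

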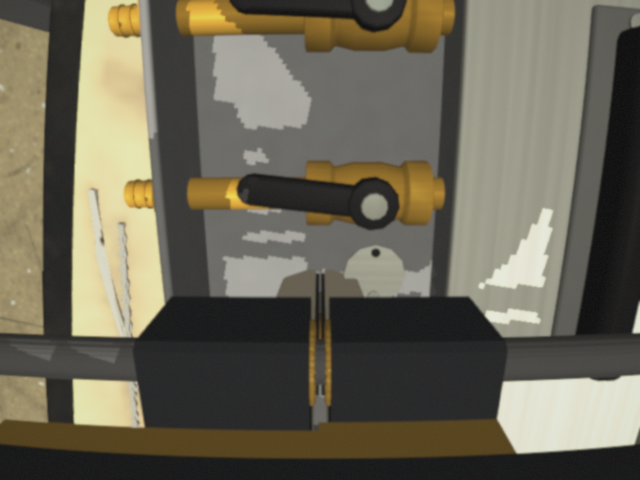

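carry_out(
  commands=[
    [[0, -1.2, 0, 0], [0, -0.6, -0.5, 0], [0, 0, -3, 0], [0, 0, -3, 0], [-3, 0, -3, 0], [-3, 0, -3, 0], [0, 0, 0, 0]],
  ],
)

```text
t: 10.2
tool_pos: [0.4606, -0.3288, 0.1892]
orientation: [2.017, 2.394, -0.001]
force: [1.0, -0.8, 1.6]
opening: 0.0004
```

```bash
python3 - <<'E'
from h import *
st();snap('wrist','w8.png')
E
```

```text
t 10.2 pos [ 0.4606 -0.3288  0.1892] box -0.0671 -0.0997 F [ 1.  -0.8  1.6] open 0.0004 q [-0.71  0.05  1.65 -0.    1.43 -0.88]
```

View pics/w8.png

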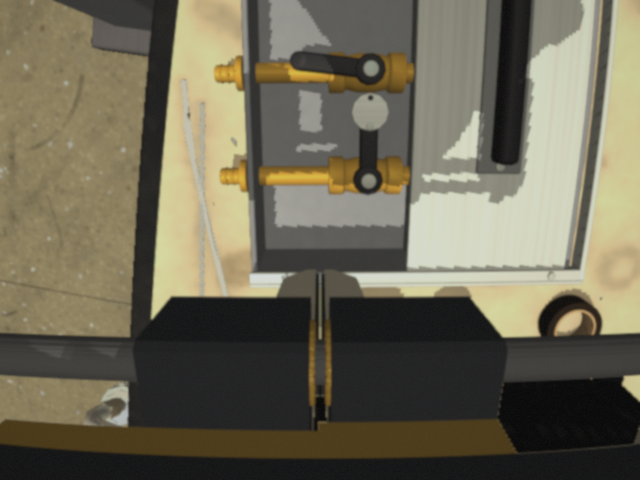

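carry_out(
  commands=[
    [[2, 3, 0, 0], [2, 3, 0, 0], [2, 3, 0, 0], [2, 3, 0, 0], [2, 3, 0, 0], [0, 0, 0, 0], [0, 0, 3, 0], [0, 0, 2, 0], [0, 0, 0, 0]],
  ],
)

```text
t: 11.0
tool_pos: [0.5845, -0.1966, 0.1248]
orientation: [-2.014, -2.397, 0.004]
force: [-1.5, 0.1, -0.6]
opening: 0.0005
```

```bash
python3 - <<'E'
from h import *
plan(.085,0.0,.0905);snap('wrist','w9.png')
d=ray('wrist',[(320,240)],.086)
E
```

```text
t 11.0 pos [ 0.5845 -0.1966  0.1248] box 0.0775 0.0095 F [-1.5  0.1 -0.6] open 0.0005 q [-0.41  0.26  1.54  0.    1.35 -0.58]
R [[-0.172, 0.985, -0.01], [0.985, 0.172, 0.005], [0.007, -0.009, -1.0]] tool-frame shift cm [-0.97  0.78  3.41]
turn about tool z deg 0.1
turn about tool z deg -179.9
```

View pics/w9.png

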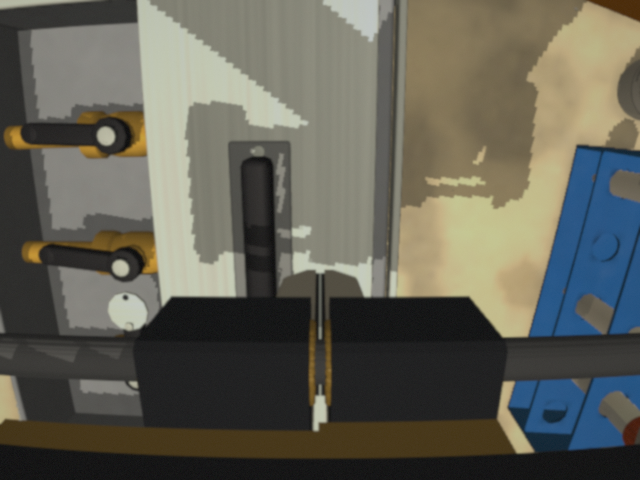

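carry_out(
  commands=[
    [[-0.8, 0.6, 0, 0], [0, 0, 1.5, 0], [0, 0, 1.2, 0], [0, 0, 0.5, 0], [0, 0, 0, 0]],
  ],
)

```text
t: 11.47
tool_pos: [0.5945, -0.2057, 0.0979]
orientation: [-2.021, -2.401, 0.001]
force: [0.3, 0.2, -0.3]
opening: 0.0005
```

```bash
python3 - <<'E'
from h import *
plan(-.037,0.0,.0905);snap('wrist','w10.png')
E
```

```text
t 11.47 pos [ 0.5945 -0.2057  0.0979] box 0.0858 -0.0012 F [ 0.3  0.2 -0.3] open 0.0005 q [-0.41  0.31  1.54  0.    1.3  -0.59]
R [[-0.171, 0.985, -0.003], [0.985, 0.171, 0.002], [0.002, -0.003, -1.0]] tool-frame shift cm [  0.13 -12.28   0.78]
turn about tool z deg 0.0
turn about tool z deg -180.0
```

View pics/w10.png

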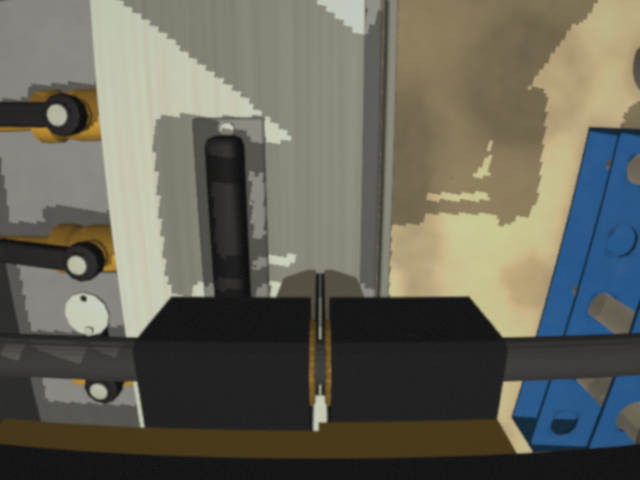

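carry_out(
  commands=[
    [[0, 0, 0.8, 0], [0, 0, 0, 0], [0, -0.6, 0, 0], [0, -0.6, 0, 0], [0, -0.6, 0, 0], [0, -0.6, 0, 0], [0, -0.6, 0, 0], [0, -0.6, 0, 0], [0, -0.6, 0, 0], [0, -0.6, 0, 0], [0, -0.6, 0, 0], [0, -0.6, 0, 0], [0, -0.6, 0, 0], [0, -0.6, 0, 0], [0, -0.6, 0, 0], [0, -0.6, 0, 0], [0, -0.6, 0, 0], [0, 0, 0, 0]],
  ],
)

```text
t: 13.02
tool_pos: [0.5062, -0.2222, 0.0919]
orientation: [-2.023, -2.403, 0.001]
force: [0.2, 1.4, 5.0]
opening: 0.0004
```

```bash
python3 - <<'E'
from h import *
plan(-.041,0.0,.0905);snap('wrist','w11.png')
E
```

```text
t 13.02 pos [ 0.5062 -0.2222  0.0919] box -0.004 -0.0025 F [0.2 1.4 5. ] open 0.0004 q [-0.51  0.12  1.77 -0.    1.26 -0.68]
R [[-0.171, 0.985, -0.001], [0.985, 0.171, -0.0], [-0.0, -0.001, -1.0]] tool-frame shift cm [ 0.25 -3.7   0.14]
turn about tool z deg 0.0
turn about tool z deg -180.0
```

View pics/w11.png

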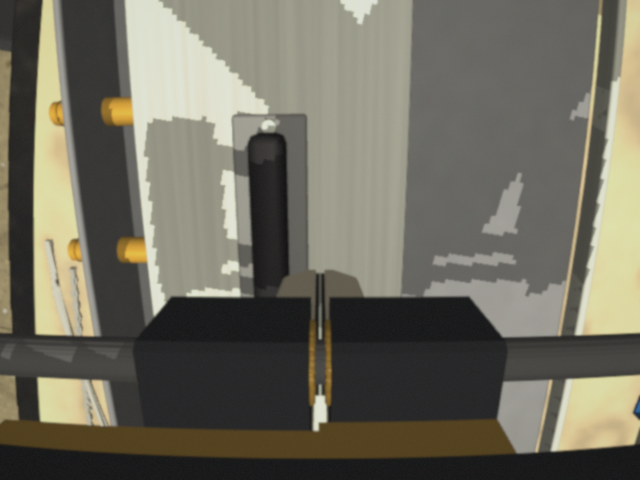

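carry_out(
  commands=[
    [[0, -0.6, 0, 0], [0, -0.6, 0, 0], [0, -0.6, 0, 0], [0, -0.5, 0, 0], [0, -0.5, 0, 0], [0, -0.4, 0, 0], [0, -0.3, 0, 0], [0, -0.2, 0, 0], [0, -0.2, 0, 0], [0, 0, 0, 0]],
  ],
)

```text
t: 13.9
tool_pos: [0.472, -0.2282, 0.0931]
orientation: [2.019, 2.399, 0.007]
force: [14.9, 3.5, 2.8]
opening: 0.0004
```

```bash
python3 - <<'E'
from h import *
plan(-.041,0.0,.0905)
E
```

```text
t 13.9 pos [ 0.472  -0.2282  0.0931] box -0.0387 -0.0025 F [14.9  3.5  2.8] open 0.0004 q [-0.55  0.03  1.85  0.    1.25 -0.72]
R [[-0.171, 0.985, 0.007], [0.985, 0.171, -0.0], [-0.001, 0.007, -1.0]] tool-frame shift cm [ 0.25 -0.23  0.26]
turn about tool z deg 0.0
turn about tool z deg -180.0
```

carry_out(
  commands=[
    [[0, -0.2, 0, 0], [0, 0, 0, 0], [0, 0, 0, 0]],
  ],
)

```text
t: 14.15
tool_pos: [0.4712, -0.2284, 0.0937]
orientation: [2.017, 2.398, 0.009]
force: [19.5, 4.1, 2.8]
opening: 0.0008
```

carry_out(
  commands=[
    [[0, 1.2, 0, 0], [0, 0.8, 0, 0], [0, 0, -2, 0], [0, 0, -3.5, 0], [0, 0, -3.5, 0], [3.5, -2, -2, 0], [3.5, -2, 0, 0], [3.5, -2, 0, 0], [3.5, -2, 0, 0], [3.5, -2, 0, 0], [3.5, -2, 0, 0], [3.5, -2, 0, 0], [3.5, -1, 0, 0], [3.5, 0, 0, 0], [0, 0, 0, 0], [0, 0, 0, 0]],
  ],
)

```text
t: 15.48
tool_pos: [0.2857, 0.0586, 0.1994]
orientation: [-2.014, -2.41, 0.002]
force: [0.8, -0.6, -0.1]
opening: 0.0008
```

```bash
python3 - <<'E'
from h import *
st();im=snap('top','top12.png')[:,:,::-1]
cv2.imwrite('pics/c12.png',cv2.resize(im[165:315,320:520],(800,600),interpolation=cv2.INTER_CUBIC))
a=cv2.imread('pics/top0.png');d=cv2.absdiff(a,im).max(2);cv2.imwrite('pics/d12.png',d)
m=(im.max(2)<70).astype(np.uint8); m[:, :380]=0;m[:,465:]=0;m[:240]=0;m[290:]=0
n,l,s,ce=cv2.connectedComponentsWithStats(m)
for i in range(1,n):
  if s[i,4]>100:
    r=cv2.minAreaRect(np.argwhere(l==i)[:,::-1].astype(np.float32));W=ray('top',cv2.boxPoints(r),.086).mean(0)[:2]-C;print(r,W@BX,W@BY)
E
```

```text
t 15.48 pos [0.2857 0.0586 0.1994] box -0.1734 0.3118 F [ 0.8 -0.6 -0.1] open 0.0008 q [ 0.03 -0.82  2.29 -0.    1.67 -0.15]
((423.18133544921875, 270.87628173828125), (6.179469585418701, 57.26984405517578), 78.31063079833984) -0.05614896882077484 0.002735318405746055
```

View pics/top12.png

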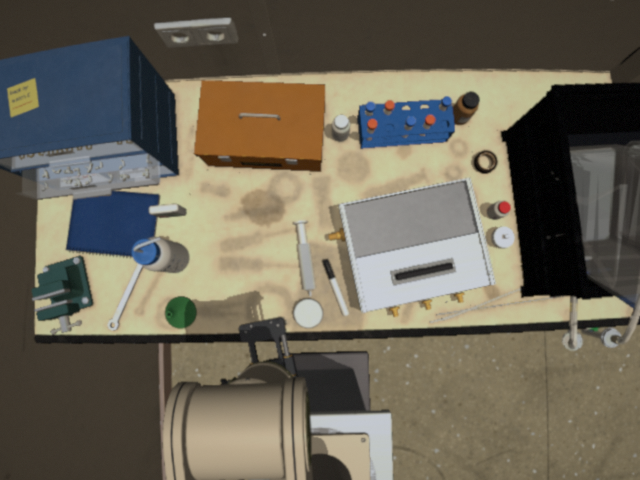

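View pics/d12.png

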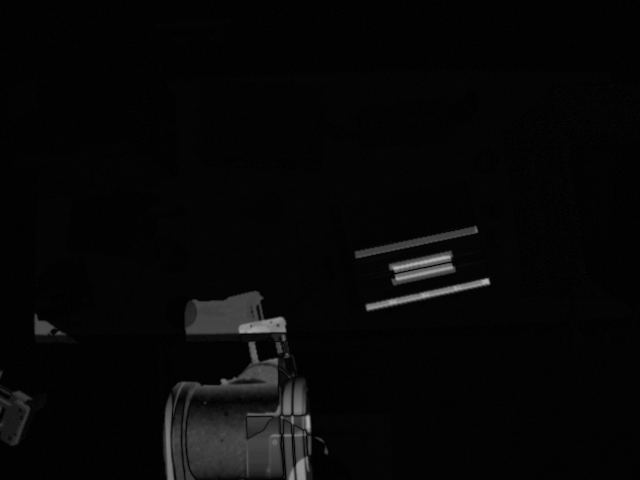

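```bash
python3 -c "
from h import *
print(robot.close_job())"
```

```text
the job is handed in; nothing more can be done
None
```

The tagged line is shut off and the cover is home again. The job was handed in after about 15.5 s of the 51 s allowed. No verdict is reported, so everything below comes from my own checks.

**What I did:** The tag was on the right-hand valve. With the closed fingertips I pushed the cover back, pushed the tagged handle round clockwise, then pushed the cover home from behind the bar. The fingers never took hold of the bar or the handle.

**Last checks:**
- **Cover open:** The first push fell short at about 94 mm, just under the 95 mm needed. I pushed again until the force rose to about 39 N at the stop.
- **Tagged handle:** After the push the wrist picture showed it crosswise to its line, level with the middle pivot. The reaction was about 25 N sideways at the stop.
- **Cover home:** The last push reached a firm stop at about 20 N. The final top view puts the bar 56 mm in front of the box's origin against 58 mm when home, so within about 2 mm.
- **Surroundings:** The before-and-after difference of the top view shows only the cover and the arm changed. The loose things have not visibly moved.
- **Plain handles:** They looked unchanged in the wrist pictures, but I did not measure them again with the cover shut.

**Disagreement:** One wrist view put the box's right side 6 to 9 mm off from the top view. I allowed for that with wide clearances and by pushing up to the stops.

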